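# Sort two jar pumps by handle position and set them to air

## Robot

A 6-joint arm with a two-finger parallel gripper is mounted at the origin on the work surface. World frame = base frame: x ahead of the robot, y to its left, z up, the work surface at z = 0. Lengths are in m, angles in rad, forces in N, time in s.
With the tool pointing down it reaches from about 0.225 to 0.875 m from the base axis. Payload 3.4 kg.
Tool frame: the origin (TCP) lies midway between the tips of the shut fingers; the grasp point (between the pads) lies 19 mm behind it; z points along the fingers, y is the line along which they close (so a half turn about z gives the same grasp; the last joint's range is limited). The gripper opens to 85 mm and grips with 20 to 120 N. Pads are 22 mm wide; open, the fingers measure 114 mm over their backs; the gripper's body (76 mm by 85 mm) begins 54 mm behind the grasp point. The pads swing forward as they close: fully open they stand 13 mm farther back than shut.
Start: joints at [1.007, 0.276, 1.505, -0, 1.361, -0.121], TCP at [0.246, 0.52, 0.231] pointing down, gripper open.
Joint ranges: [-2.89, 2.89], [-0.75, 2.08], [0.22, 2.7], [-1.18, 4.32], [0.11, 2.71], [-2.7, 2.7]. Speed limits (rad/s): [2.57, 2.57, 3.14, 3.14, 3.14, 3.14].

## Interface

Orientations are given as a unit quaternion [w, x, y, z].
In Python, from workcell import monitor, camera, camera_info, order, search_frame, masks_of, landmark_of gives the robot as it stands. The module is installed in compiled form; this text tells all that it offers.
- The arm moves only by the shell command python3 -m pendant 'ROWS' [FORCE]. ROWS is JSON, a list of rows, each an object with "linear": the shift along the tool's x, y, z as a fraction of full scale, a list of three; "angular": the turn, a rotation vector about the tool's x, y, z as a fraction of full scale, a list of three; "gripper": the opening, from -1 (shut) to 1 (fully open). In form: [{"linear": [tx, ty, tz], "angular": [ax, ay, az], "gripper": gripper}, ...]. A call has 1 to 10 rows; each row is the pose to reach, as a shift and turn from the pose commanded when the call began, along the tool's axes at that moment, turning the shorter way round; what a row does not reach only later rows make up. Full scale, the value 1, is 400 mm for a shift and 360 degrees for a turn. A row lasts 1/10 s, in which the tool goes at most 50 mm and 8.59 degrees, less where a joint would pass 70% of its speed; a pose out of reach is approached as far as the arm can. A call with a number of a shift or a turn outside -1 to 1 is refused whole. A call with a gripper value outside its range is refused whole. The fingers move at their own pace and stop on an object; FORCE is the grip in N (left out, the last holds). Time passes only in rows, so rows that repeat a pose let the fingers close. It gives the time, the measured TCP pose, the force, the opening and the grip force at its end, in the units of the state.
- monitor.state(): the state, without advancing time (a new reading comes with each control period).
- camera(name): name is "side" or "top"; returns the picture (384x512x3 uint8, blue, green, red); there is no depth.
- camera_info(name): a dict with "mtx" (3x3 intrinsics, pixels), "extrinsics" (4x4, takes a point from world to camera coordinates). Camera axes: x right, y up, looking along -z (the intrinsics and any distortion apply to the point x, -y, -z); pixel columns grow to the right and rows downward; lengths in m; the calibration is good to about 2 mm. A picture is of the moment at which its call begins. camera_info takes no time and is no camera call.
- order.hand_in(): hands the job in; it is judged then, once.
Trained networks look in the newest picture that a camera, given by its name, has taken for a name from the list of things; names that differ only in an ending like _2 or _b are one class to them, and where a whole thing is asked for, a point or a joint stands for the part that bears it (a point fixed in the world has none). Each returns a list of dicts, best first, with "conf" (0 to 1); they miss things now and then, are a little off and sometimes report something else, mostly with a low value. They report only what shows in the picture. A call takes as long as a camera call. They do not tell look-alikes from the thing itself.
- search_frame(camera, target): "bbox" ([left, top, right, bottom] as shares, 0 to 1, of the picture: columns of its width, rows of its height, round what is visible of it).
- masks_of(camera, target): "mask" (384x512 bool, what is visible of it) and "bbox" ([left, top, right, bottom] as shares, 0 to 1, of the picture: columns of its width, rows of its height, round what is visible of it).
- landmark_of(camera, target): "location" ([column, row] as shares, 0 to 1, of the picture: columns of its width, rows of its height: a listed point, or the origin of a listed thing).
The state is a dict: "time_s": time; "joints": joint angles; "joint_vel": joint speeds; "joint_efforts": joint torques, N m; "tcp_pos": TCP position; "orientation": TCP orientation; "ft_force": force on the tool from outside, world axes, zero at the start; "moment": the same for the moment, N m; "finger_gap": finger opening in m; "grasp_force": force on a finger pad.
Only numpy, scipy, OpenCV 4.12 (cv2) and the standard library are available. Lean on these libraries where they do the work, as an engineer would, in place of code of your own. Each camera call takes 0.05 s, during which the arm holds its last target. There are 200 camera calls.

## Task

Sort the two washed vacuum-jar hand pumps by their handles so that both air with the handle drawn out: the pump whose handle is already out goes lying flat into the white tray as it is, handle still out. Lay the pump whose handle is pushed in into the blue cradle with its rod in the slot, let go of it with the handle still in, then take it by the handle and draw that fully out, the pump staying in the cradle. Set the pumps down gently, release everything and do not disturb the jar, canister, lid, cup or tin.

Things in the scene. Friction and masses are not known exactly. Their poses are not given: they have to be found in the camera images.
- pump1_barrel (a point): Centre of the barrel of hand pump 1, 20 mm above what it lies on. Both look alike: clear barrel 34 mm wide between square orange 40 mm collars 10 mm thick (90 mm over all, centred here), black nose 24 mm wide and 10 mm long at +x, 10 mm steel rod with black handle at -x. x: from handle to nose; z: up. About 250 g; grip it across the clear part.
- pump1_grip (a point): Centre of the black handle block of pump 1: 16 mm along the pump, 26 mm across, 34 mm high, on the barrel's axis, so 20 mm above what the pump lies on. Same axes as the barrel. 93 mm from the barrel's centre when pushed in, 133 mm when fully drawn out.
- pump1_handle (a joint): How far the handle (with rod and piston) of pump 1 is drawn out of the barrel, along the pump's -x: 0 = pushed in (40 mm of rod shows between collar and handle), 0.04 m = fully drawn out, at the stop (80 mm shows). Slides with about 2.5 N of friction and stays where it is left.
- pump2_barrel (a point): Centre of the barrel of hand pump 2, 20 mm above what it lies on. Both look alike: clear barrel 34 mm wide between square orange 40 mm collars 10 mm thick (90 mm over all, centred here), black nose 24 mm wide and 10 mm long at +x, 10 mm steel rod with black handle at -x. x: from handle to nose; z: up. About 250 g; grip it across the clear part.
- pump2_grip (a point): Centre of the black handle block of pump 2: 16 mm along the pump, 26 mm across, 34 mm high, on the barrel's axis, so 20 mm above what the pump lies on. Same axes as the barrel. 93 mm from the barrel's centre when pushed in, 133 mm when fully drawn out.
- pump2_handle (a joint): How far the handle (with rod and piston) of pump 2 is drawn out of the barrel, along the pump's -x: 0 = pushed in (40 mm of rod shows between collar and handle), 0.04 m = fully drawn out, at the stop (80 mm shows). Slides with about 2.5 N of friction and stays where it is left.
- cradle: Blue steel airing cradle, fixed, 130 mm long (x -60 to +70 mm), 62 mm wide. Origin on the table under the place of the barrel's centre; floor 10 mm up. The pump lies along its x axis, nose to +x, barrel centre 30 mm above the origin, with 7 mm of play each way lengthwise and 5 mm sideways. Closed wall at +x; sides open from x -34 to +38 mm, with cheeks 35 mm high beside the collars.
- cradle_slot (a point): Middle of the slot in the cradle's -x end wall, 56 mm from the cradle's origin, 30 mm up; wall 8 mm thick, 44 mm high. Slot 22 mm wide, open at the top: the rod drops into it, the handle stays outside (-x), the collar inside, where it bears on the wall when the handle is pulled. Axes as the cradle's.
- tray: White plastic open tray, fixed, 245 mm (x) by 155 mm (y), walls 5 mm thick and 25 mm high; origin on the table under its centre; floor about 5 mm up.
- jar_mid (a point): Closed glass jar with a steel cap, 86 mm in diameter, 150 mm high; point half-way up. Bystander.
- canister_mid (a point): Blue plastic canister with white snap lid, 106 mm in diameter, 138 mm high; point half-way up. Bystander.
- vaclid_mid (a point): Grey jar lid with black valve lying flat, 90 mm in diameter, 26 mm high; point half-way up. Bystander.
- cup_mid (a point): Blue ceramic cup, 76 mm in diameter, 85 mm high; point half-way up. Bystander.
- tin_mid (a point): Steel tin with paper label, 72 mm in diameter, 100 mm high; point half-way up. Bystander.
Not all that is in view belongs to the job. Leave any pink, red or turquoise look-alike of the part that bears pump1_barrel alone.

How it is judged:
By the outcome, as a careful person would: the job done as asked, in the order asked, and still so for the second after the job is handed in, with the robot touching nothing.
It also fails if it takes over 72 s, if anything falls off the work surface, if the arm or the gripper's body presses on something with over 40 N, if the wrist force passes 120 N, or if a joint passes its speed limit or range.

## Working session

There is one attempt and no reset: what is moved stays moved. The work goes in short steps, Python scripts to look and compute and a shell command to move; the robot and the scene stay as the last step left them, time stands still between calls to the robot, and variables do not carry over. Pictures are saved under pics/ and viewed, at most 10 in all, crops included, and the job is handed in when it is done.

```bash
mkdir -p pics; cat > h.py <<'E'
import numpy as np, cv2
from workcell import *
def ray(cam,u,v):
    i=camera_info(cam);K=np.array(i["mtx"]);E=np.array(i["extrinsics"])
    d=np.linalg.inv(K)@[u,v,1];d=np.array([d[0],-d[1],-d[2]])
    R=E[:3,:3];return -R.T@E[:3,3],R.T@d
def at(cam,u,v,z):
    o,d=ray(cam,u,v);return o+d*(z-o[2])/d[2]
def proj(cam,p):
    i=camera_info(cam);K=np.array(i["mtx"]);E=np.array(i["extrinsics"])
    c=E[:3,:3]@np.array(p)+E[:3,3];q=K@[c[0],-c[1],-c[2]];return q[:2]/q[2]
E
python3 - <<'E'
from h import *
for c in("top","side"):
    im=camera(c);cv2.imwrite(f"pics/{c}0.png",im)
    print(c,camera_info(c))
Z=dict(pump1_barrel=.02,pump1_grip=.02,cradle=0,cradle_slot=.03,tray=0,jar_mid=.075,canister_mid=.069,vaclid_mid=.013,cup_mid=.0425,tin_mid=.05)
for n,z in Z.items():
    for c in("top","side"):
        for r in landmark_of(c,n)[:5]:
            u,v=r["location"][0]*512,r["location"][1]*384
            print(n,c,round(r["conf"],2),round(u),round(v),at(c,u,v,z)[:2].round(3))
E
```

```text
top {'mtx': array([[456.35500453,   0.        , 255.92728881],
       [  0.        , 456.35500453, 189.48392691],
       [  0.        ,   0.        ,   1.        ]]), 'extrinsics': array([[ 0.0249142 , -0.99966009,  0.00768026, -0.00945935],
       [ 0.98953883,  0.02575253,  0.1419497 , -0.50449933],
       [-0.14209923,  0.00406336,  0.98984408, -1.42633915],
       [ 0.        ,  0.        ,  0.        ,  1.        ]])}
side {'mtx': array([[373.84623761,   0.        , 258.74102315],
       [  0.        , 373.84623761, 192.91039739],
       [  0.        ,   0.        ,   1.        ]]), 'extrinsics': array([[ 0.99852461, -0.05378443,  0.00747247, -0.51202664],
       [ 0.02873683,  0.64016719,  0.76769796, -0.08969481],
       [-0.04607382, -0.76635057,  0.64076829, -1.41216316],
       [ 0.        ,  0.        ,  0.        ,  1.        ]])}
pump1_barrel top 0.95 141 271 [0.238 0.359]
pump1_barrel top 0.84 246 240 [0.344 0.032]
pump1_barrel top 0.77 163 103 [0.789 0.318]
pump1_barrel top 0.69 222 162 [0.594 0.115]
pump1_barrel side 0.75 216 203 [0.348 0.04 ]
pump1_barrel side 0.73 3
[... 768 characters left out ...]
de 0.88 265 279 [ 0.513 -0.336]
tray side 0.81 256 164 [0.518 0.322]
tray side 0.16 244 326 [ 0.444 -0.474]
jar_mid top 0.84 220 100 [0.785 0.127]
jar_mid side 0.86 328 177 [0.796 0.114]
jar_mid side 0.52 329 222 [ 0.747 -0.142]
canister_mid top 0.68 304 111 [ 0.757 -0.146]
canister_mid side 0.56 329 220 [ 0.751 -0.127]
canister_mid side 0.33 238 231 [ 0.435 -0.164]
vaclid_mid top 0.97 262 115 [ 0.758 -0.01 ]
vaclid_mid side 0.49 320 211 [ 0.747 -0.014]
cup_mid top 0.78 87 195 [0.473 0.54 ]
cup_mid side 0.53 240 131 [0.45  0.543]
tin_mid top 0.7 414 211 [ 0.446 -0.498]
tin_mid top 0.64 356 188 [ 0.515 -0.314]
tin_mid side 0.97 246 326 [ 0.451 -0.505]
tin_mid side 0.23 332 223 [ 0.765 -0.12 ]
```

View pics/top0.png

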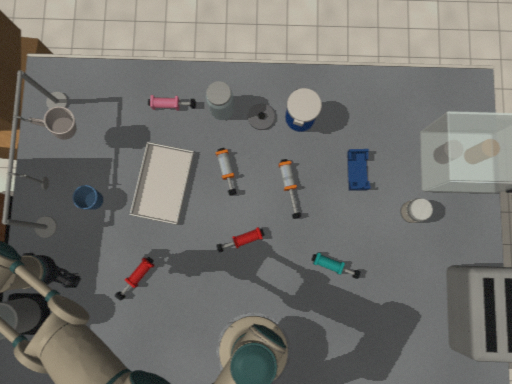

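View pics/side0.png

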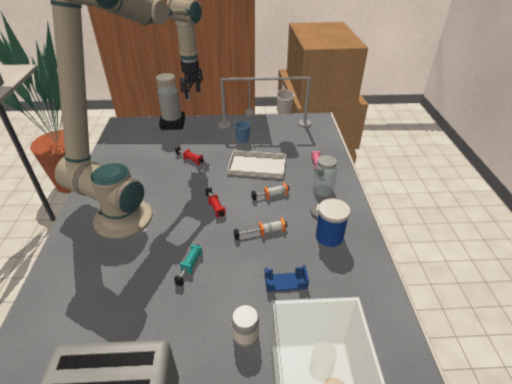

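The real pumps have orange collars. They are A at top (227,168), which looks pushed in, and B at top (289,176), which looks drawn out. The look-alikes are pink (172,103), red (248,238), red (140,272) and turquoise (328,263). The tray is at (163,183), the cradle at (358,170) and the tin at (418,210). I'll check the two pumps in one close crop and measure them.

```bash
python3 - <<'E'
from h import *
im=camera("top")
cv2.imwrite("pics/crop.png",cv2.resize(im[135:225,205:385],None,fx=4.4,fy=4.4,interpolation=cv2.INTER_CUBIC))
hsv=cv2.cvtColor(im,cv2.COLOR_BGR2HSV)
m=cv2.inRange(hsv,(8,150,120),(22,255,255))
n,l,s,ce=cv2.connectedComponentsWithStats(m)
for k in range(1,n):
    if s[k,4]>5: print("orange",ce[k].round(1),s[k,4],at("top",*ce[k],.035)[:2].round(4))
m=cv2.inRange(hsv,(0,0,0),(180,255,55)); m[:140]=0;m[225:]=0;m[:,:205]=0;m[:,330:]=0
n,l,s,ce=cv2.connectedComponentsWithStats(m)
for k in range(1,n):
    if s[k,4]>5: print("black",ce[k].round(1),s[k,4],at("top",*ce[k],.032)[:2].round(4))
for t,hgt in(("cradle",.04),("tray",.025)):
    for r in masks_of("top",t)[:2]:
        c,_=cv2.findContours(r["mask"].astype(np.uint8),0,2);c=max(c,key=cv2.contourArea)
        b=cv2.boxPoints(cv2.minAreaRect(c));P=np.array([at("top",*q,hgt)[:2] for q in b])
        print(t,r["conf"],b.round(1).tolist(),P.round(3).tolist(),P.mean(0).round(4))
for nme,z in(("pump1_barrel",.02),("pump1_grip",.02),("tray",0),("cradle",0),("cradle_slot",.03)):
    for r in landmark_of("top",nme)[:6]:
        u,v=r["location"][0]*512,r["location"][1]*384
        print(nme,round(r["conf"],2),u.__round__(1),v.__round__(1),at("top",u,v,z)[:2].round(4))
print(monitor.state())
E
```

```text
orange [221.4 151.5] 32 [0.6261 0.1185]
orange [284.6 162.7] 34 [ 0.5946 -0.0873]
orange [227.5 175.2] 36 [0.5486 0.0959]
orange [290.4 186.8] 34 [ 0.5164 -0.1072]
black [221.1 148.6] 7 [0.6366 0.1199]
black [284.4 159.6] 8 [ 0.6054 -0.0865]
black [232.4 191.7] 40 [0.4961 0.0786]
black [296.5 215.1] 40 [ 0.4259 -0.1281]
cradle 0.73 [[345.6000061035156, 149.1999969482422], [366.8999938964844, 148.0], [369.20001220703125, 189.39999389648438], [347.8999938964844, 190.60000610351562]] [[0.643, -0.284], [0.649, -0.353], [0.514, -0.359], [0.508, -0.291]] [ 0.5786 -0.3218]
tray 0.77 [[128.5, 214.6999969482422], [145.10000610351562, 140.0], [193.89999389648438, 150.89999389648438], [177.3000030517578, 225.5]] [[0.414, 0.408], [0.66, 0.37], [0.628, 0.209], [0.384, 0.251]] [0.5216 0.3096]
pump1_barrel 0.92 226.8 163.0 [0.5917 0.1005]
pump1_barrel 0.91 141.0 273.8 [0.2292 0.3586]
pump1_barrel 0.9 329.3 263.6 [ 0.2756 -0.2352]
pump1_barrel 0.58 162.0 100.1 [0.7991 0.3233]
pump1_barrel 0.56 245.9 237.7 [0.3507 0.0314]
pump1_grip 0.66 357.9 274.1 [ 0.2451 -0.3256]
pump1_grip 0.65 221.0 248.1 [0.31
[... 315 characters left out ...]
time_s': 1.5, 'joints': array([ 1.00698622e+00,  2.75905880e-01,  1.50492130e+00, -2.00007360e-05,
        1.36071567e+00, -1.20953361e-01]), 'joint_vel': array([-0.00086136, -0.00113152,  0.00078441,  0.0001069 , -0.00164437,
       -0.00085667]), 'joint_efforts': array([-1.43954071e-05, -4.16654277e+01, -2.46094626e+01, -2.11223032e-04,
        4.35109396e-04, -2.75008671e-05]), 'tcp_pos': array([0.24639611, 0.51955016, 0.23131615]), 'orientation': array([1.75729201e-05, 2.19621312e-01, 9.75585198e-01, 2.01720546e-05]), 'ft_force': array([-0.2181546 , -0.13561794, -0.16889205]), 'moment': array([ 0.01552612, -0.02494489, -0.01040204]), 'grasp_force': 0.0, 'finger_gap': 0.08531997132416935}
```

View pics/crop.png

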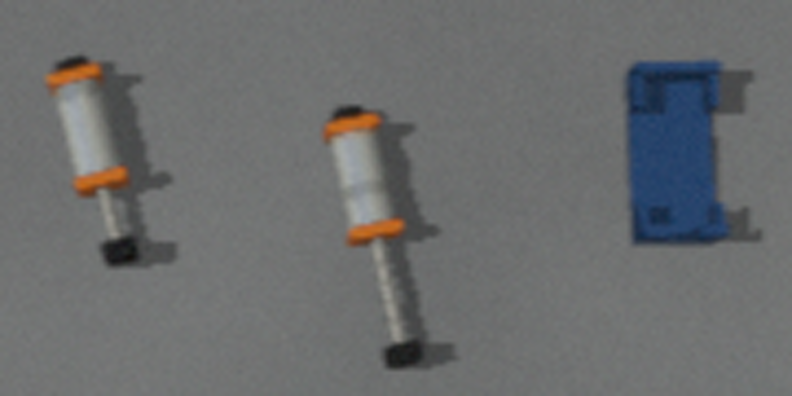

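The crop shows pump A (left) with a short rod, so it is pushed in and goes to the cradle. Pump B (middle) has a long rod, so it is drawn out and goes to the tray. The cradle's slot end is at the bottom of the crop. I'll fit the cradle pose with a silhouette model and compute the first move to B.

```bash
cat >> h.py <<'E'
def T(x,y,z,psi,s=None):
    "fractions for a move to x,y,z with tool-x heading psi (deg), tool down; from the current pose"
    from scipy.spatial.transform import Rotation as R
    s=s or monitor.state();q=s["orientation"];r=R.from_quat([q[1],q[2],q[3],q[0]])
    d=r.inv().apply(np.array([x,y,z])-s["tcp_pos"])/.4
    c,n=np.cos(np.radians(psi)),np.sin(np.radians(psi))
    g=R.from_matrix(np.array([[c,n,0],[n,-c,0],[0,0,-1]]))
    a=(r.inv()*g).as_rotvec()/(2*np.pi)
    print("lin",d.round(4).tolist(),"ang",a.round(4).tolist(),"mm",np.linalg.norm(d*400).round(),"deg",(np.linalg.norm(a)*360).round(1))
    return d,a
E
python3 - <<'E'
from h import *
from scipy.optimize import minimize
from itertools import product
B=[(-60,70,-31,31,0,10),(-60,-52,-31,-11,0,44),(-60,-52,11,31,0,44),(62,70,-31,31,0,44)]+[(a,b,c,d,0,35) for a,b in((-60,-34),(38,70)) for c,d in((-31,-25.5),(25.5,31))]
W,zs=[],4
M={}
for c in("top","side"):
    im=cv2.imread(f"pics/{c}0.png");h=cv2.cvtColor(im,cv2.COLOR_BGR2HSV)
    m=cv2.inRange(h,(100,120,30),(125,255,255))
    u,v=proj(c,[.573,-.33,.02]).astype(int);k=np.zeros_like(m);k[v-35:v+35,u-35:u+35]=1
    M[c]=cv2.resize(m*k,None,fx=4,fy=4,interpolation=cv2.INTER_LINEAR)>127
    print(c,M[c].sum()/16)
def cost(p,only=None,full=False):
    x,y,t=p[0],p[1],p[2];co,si=np.cos(t),np.sin(t);tot=0
    for c in([only] if only else M):
        i=np.zeros(M[c].shape,np.uint8)
        for b in B:
            P=np.array(list(product(b[0:2],b[2:4],b[4:6])))/1000
            q=np.array([proj(c,[x+co*a-si*d,y+si*a+co*d,e]) for a,d,e in P])
            q=((q+.5)*4-.5)
            cv2.fillConvexPoly(i,cv2.convexHull(np.round(q*16).astype(np.int32)),1,shift=4)
        tot+=(M[c]^(i>0)).sum()/M[c].sum()
    return tot
for o in(None,"top","side"):
    r=minimize(cost,[.574,-.328,.03],args=(o,),method="Nelder-Mead",options=dict(initial_simplex=[[.574,-.328,.03],[.584,-.328,.03],[.574,-.318,.03],[.574,-.328,.13]]))
    print(o,r.x.round(4),np.degrees(r.x[2]).round(1),round(r.fun,3))
T(.5555,-.0973,.12,193.5)
E
```

```text
top 765.75
side 745.75Traceback (most recent call last):
  File "<stdin>", line 25, in <module>
    res = _minimize_neldermead(fun, x0, args, callback, bounds=bounds,
                               **options)
    fxcc = func(xcc)
    fx = function(np.copy(x), *(wrapper_args + args))
  File "<stdin>", line 19, in cost
  File "h.py", line 10, in proj
    i=camera_info(cam);K=np.array(i["mtx"]);E=np.array(i["extrinsics"])
ValueError: time passes only in moves, steps and waits
```

```bash
sed -i 's/^from workcell import \*/from workcell import *\nfrom functools import cache\ncamera_info=cache(camera_info)/' h.py
cat > fit.py <<'E'
from h import *
from scipy.optimize import minimize
from itertools import product
B=[(-60,70,-31,31,0,10),(-60,-52,-31,-11,0,44),(-60,-52,11,31,0,44),(62,70,-31,31,0,44)]+[(a,b,c,d,0,35) for a,b in((-60,-34),(38,70)) for c,d in((-31,-25.5),(25.5,31))]
M={}
for c in("top","side"):
    im=cv2.imread(f"pics/{c}0.png");h=cv2.cvtColor(im,cv2.COLOR_BGR2HSV)
    m=cv2.inRange(h,(100,120,30),(125,255,255))
    u,v=proj(c,[.573,-.33,.02]).astype(int);k=np.zeros_like(m);k[v-35:v+35,u-35:u+35]=1
    M[c]=cv2.resize(m*k,None,fx=4,fy=4,interpolation=cv2.INTER_LINEAR)>127
def cost(p,only=None):
    x,y,t=p;co,si=np.cos(t),np.sin(t);tot=0
    for c in([only] if only else M):
        i=np.zeros(M[c].shape,np.uint8)
        for b in B:
            P=np.array(list(product(b[0:2],b[2:4],b[4:6])))/1000
            q=np.array([proj(c,[x+co*a-si*d,y+si*a+co*d,e]) for a,d,e in P])*4+1.5
            cv2.fillConvexPoly(i,cv2.convexHull(np.round(q*16).astype(np.int32)),1,shift=4)
        tot+=(M[c]^(i>0)).sum()/M[c].sum()
    return tot
for o in(None,"top","side"):
    r=minimize(cost,[.574,-.328,.03],args=(o,),method="Nelder-Mead",options=dict(maxfev=150,initial_simplex=[[.574,-.328,.03],[.584,-.328,.03],[.574,-.318,.03],[.574,-.328,.13]]))
    print(o,r.x.round(4),np.degrees(r.x[2]).round(1),round(r.fun,3))
E
python3 fit.py; python3 -c "
from h import *
T(.5555,-.0973,.12,193.5)"
```

```text
None [ 0.5767 -0.328   0.023 ] 1.3 0.339
top [ 0.5762 -0.3284  0.0464] 2.7 0.129
side [ 0.574  -0.3279 -0.0332] -1.9 0.199
lin [-1.359, -1.0622, 0.2783] ang [0.0, 0.0, -0.108] mm 699.0 deg 38.9
```

```bash
R='{"linear":[-0.68,-0.53,0.1],"angular":[0,0,-0.108],"gripper":1}'; python3 -m pendant '[{"linear":[-0.68,-0.53,0.1],"angular":[0,0,-0.108],"gripper":1},{"linear":[-0.68,-0.53,0.1],"angular":[0,0,-0.108],"gripper":1},{"linear":[-0.68,-0.53,0.1],"angular":[0,0,-0.108],"gripper":1},{"linear":[-0.68,-0.53,0.1],"angular":[0,0,-0.108],"gripper":1},{"linear":[-0.68,-0.53,0.1],"angular":[0,0,-0.108],"gripper":1},{"linear":[-0.68,-0.53,0.1],"angular":[0,0,-0.108],"gripper":1},{"linear":[-0.68,-0.53,0.1],"angular":[0,0,-0.108],"gripper":1},{"linear":[-0.68,-0.53,0.1],"angular":[0,0,-0.108],"gripper":1}]' 40
python3 -c "
from h import *
T(.5555,-.0973,.1,193.5)"
```

```text
time_s: 2.3
tcp_pos: [0.4027, 0.2076, 0.191]
orientation: [0.0, -0.116, 0.993, -0.001]
ft_force: [-0.8, 0.1, 0.5]
finger_gap: 0.0854
grasp_force: 0.0
lin [-0.1966, -0.8291, 0.2293] ang [-0.0003, 0.0, -0.0006] mm 353.0 deg 0.3
```

```bash
python3 -m pendant '[{"linear":[-0.197,-0.829,0.229],"angular":[0,0,0],"gripper":1},{"linear":[-0.197,-0.829,0.229],"angular":[0,0,0],"gripper":1},{"linear":[-0.197,-0.829,0.229],"angular":[0,0,0],"gripper":1},{"linear":[-0.197,-0.829,0.229],"angular":[0,0,0],"gripper":1},{"linear":[-0.197,-0.829,0.229],"angular":[0,0,0],"gripper":1},{"linear":[-0.197,-0.829,0.229],"angular":[0,0,0],"gripper":1},{"linear":[-0.197,-0.829,0.229],"angular":[0,0,0],"gripper":1},{"linear":[-0.197,-0.829,0.229],"angular":[0,0,0],"gripper":1},{"linear":[-0.197,-0.829,0.229],"angular":[0,0,0],"gripper":1},{"linear":[-0.197,-0.829,0.229],"angular":[0,0,0],"gripper":1}]'
python3 - <<'E'
from h import *
T(.5555,-.0973,.004,193.5)
s=camera("side");cv2.imwrite("pics/s1.png",cv2.resize(s[130:300,180:370],None,fx=4,fy=3.5))
E
```

```text
time_s: 3.3
tcp_pos: [0.5547, -0.0916, 0.0997]
orientation: [-0.0, -0.118, 0.993, 0.001]
ft_force: [-0.6, 0.2, 0.0]
finger_gap: 0.0854
grasp_force: 0.0
lin [0.0012, -0.0146, 0.2393] ang [0.0002, -0.0001, 0.0001] mm 96.0 deg 0.1
```

View pics/s1.png

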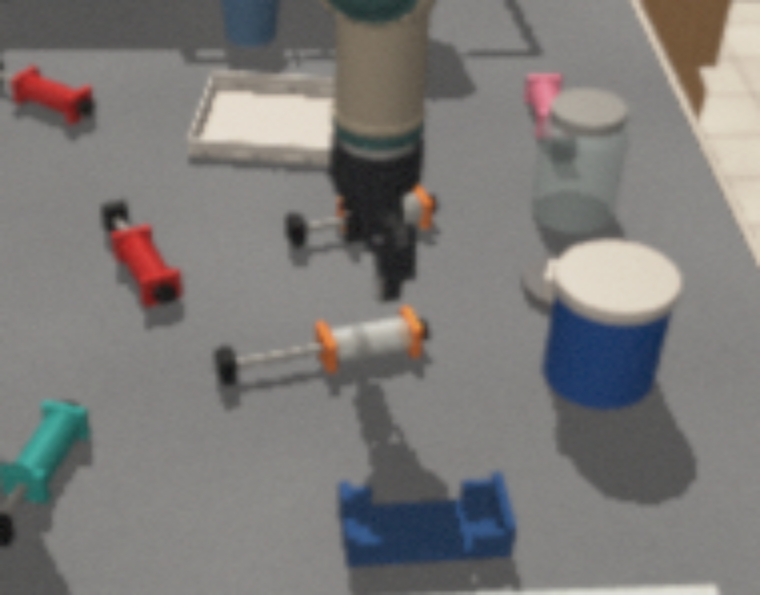

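The open gripper is centred over pump B (crop (390,335)), and pump A lies behind it. Next I descend and grip.

```bash
python3 -m pendant '[{"linear":[0,0,0.1],"angular":[0,0,0],"gripper":1},{"linear":[0,0,0.18],"angular":[0,0,0],"gripper":1},{"linear":[0,0,0.22],"angular":[0,0,0],"gripper":1},{"linear":[0,0,0.24],"angular":[0,0,0],"gripper":1},{"linear":[0,0,0.24],"angular":[0,0,0],"gripper":1},{"linear":[0,0,0.24],"angular":[0,0,0],"gripper":-1},{"linear":[0,0,0.24],"angular":[0,0,0],"gripper":-1},{"linear":[0,0,0.24],"angular":[0,0,0],"gripper":-1},{"linear":[0,0,0.24],"angular":[0,0,0],"gripper":-1},{"linear":[0,0,0.24],"angular":[0,0,0],"gripper":-1}]' 40
```

```text
time_s: 4.35
tcp_pos: [0.5565, -0.0931, 0.0049]
orientation: [0.001, -0.118, 0.993, -0.001]
ft_force: [-1.4, -1.5, 5.7]
finger_gap: 0.0334
grasp_force: 40.6
```

```bash
python3 -m pendant '[{"linear":[0,0,-0.03],"angular":[0,0,0],"gripper":-1},{"linear":[0,0,-0.1],"angular":[0,0,0],"gripper":-1},{"linear":[0,0,-0.2],"angular":[0,0,0],"gripper":-1},{"linear":[0,0,-0.27],"angular":[0,0,0],"gripper":-1},{"linear":[0,0,-0.3],"angular":[0,0,0],"gripper":-1},{"linear":[0,0,-0.3],"angular":[0,0,0],"gripper":-1}]'
python3 - <<'E'
from h import *
T(.5635,.307,.125,170.7)
E
```

```text
time_s: 4.95
tcp_pos: [0.5562, -0.0927, 0.1253]
orientation: [0.002, -0.118, 0.993, -0.001]
ft_force: [-0.7, 0.2, -1.9]
finger_gap: 0.0333
grasp_force: 40.4
lin [-0.251, 0.9673, 0.0003] ang [-0.0001, 0.0005, 0.0633] mm 400.0 deg 22.8
```

```bash
python3 -m pendant '[{"linear":[-0.01,0.04,0],"angular":[0,0,0.003],"gripper":-1},{"linear":[-0.03,0.12,0],"angular":[0,0,0.008],"gripper":-1},{"linear":[-0.06,0.23,0],"angular":[0,0,0.015],"gripper":-1},{"linear":[-0.09,0.35,0],"angular":[0,0,0.023],"gripper":-1},{"linear":[-0.122,0.47,0],"angular":[0,0,0.031],"gripper":-1},{"linear":[-0.153,0.59,0],"angular":[0,0,0.039],"gripper":-1},{"linear":[-0.184,0.71,0],"angular":[0,0,0.047],"gripper":-1},{"linear":[-0.213,0.82,0],"angular":[0,0,0.054],"gripper":-1},{"linear":[-0.236,0.91,0],"angular":[0,0,0.06],"gripper":-1},{"linear":[-0.251,0.967,0],"angular":[0,0,0.063],"gripper":-1}]'
python3 -m pendant '[{"linear":[0,0,0],"angular":[0,0,0],"gripper":-1},{"linear":[0,0,0],"angular":[0,0,0],"gripper":-1}]'
python3 - <<'E'
from h import *
T(.5635,.307,.03,170.7)
s=camera("side");t=camera("top");cv2.imwrite("pics/t2.png",np.hstack([cv2.resize(s[100:220,190:350],(400,300)),cv2.resize(t[110:260,90:290],(400,300))]))
E
```

```text
time_s: 5.95
tcp_pos: [0.5608, 0.3096, 0.1208]
orientation: [-0.002, 0.079, 0.997, -0.001]
ft_force: [0.7, -0.8, -1.6]
finger_gap: 0.0335
grasp_force: 40.4
time_s: 6.15
tcp_pos: [0.5611, 0.3067, 0.1213]
orientation: [-0.002, 0.079, 0.997, -0.001]
ft_force: [0.0, -0.2, -2.1]
finger_gap: 0.0338
grasp_force: 40.5
lin [-0.0066, 0.0025, 0.2282] ang [-0.0005, -0.0006, 0.0006] mm 91.0 deg 0.4
```

View pics/t2.png

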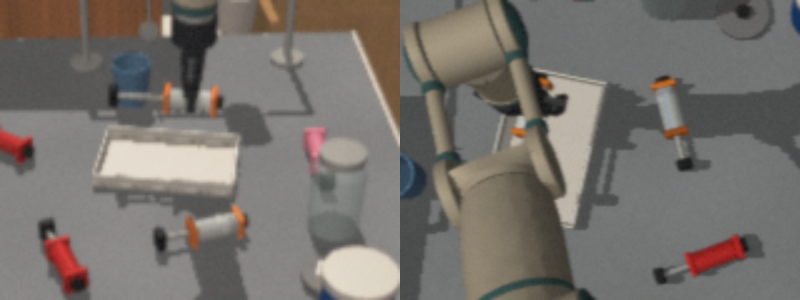

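The side view (left half) shows pump B level above the tray with its handle still out at (115,95). Next I lower it gently.

```bash
python3 -m pendant '[{"linear":[-0.006,0.002,0.04],"angular":[0,0,0],"gripper":-1},{"linear":[-0.006,0.002,0.13],"angular":[0,0,0],"gripper":-1},{"linear":[-0.006,0.002,0.2],"angular":[0,0,0],"gripper":-1},{"linear":[-0.006,0.002,0.24],"angular":[0,0,0],"gripper":-1},{"linear":[-0.006,0.002,0.258],"angular":[0,0,0],"gripper":-1},{"linear":[-0.006,0.002,0.265],"angular":[0,0,0],"gripper":-1},{"linear":[-0.006,0.002,0.27],"angular":[0,0,0],"gripper":-1},{"linear":[-0.006,0.002,0.273],"angular":[0,0,0],"gripper":-1},{"linear":[-0.006,0.002,0.273],"angular":[0,0,0],"gripper":-1}]'
```

```text
time_s: 7.15
tcp_pos: [0.5657, 0.3076, 0.0154]
orientation: [0.001, 0.08, 0.997, 0.0]
ft_force: [-0.0, 0.2, -1.3]
finger_gap: 0.0337
grasp_force: 40.5
```

```bash
python3 -m pendant '[{"linear":[0,0,0.004],"angular":[0,0,0],"gripper":-1},{"linear":[0,0,0.007],"angular":[0,0,0],"gripper":-1},{"linear":[0,0,0.007],"angular":[0,0,0],"gripper":-1}]'; python3 -m pendant '[{"linear":[0,0,0.004],"angular":[0,0,0],"gripper":-1},{"linear":[0,0,0.004],"angular":[0,0,0],"gripper":-1}]'
```

```text
time_s: 7.45
tcp_pos: [0.565, 0.3075, 0.0117]
orientation: [-0.0, 0.08, 0.997, 0.0]
ft_force: [0.4, 0.8, -2.2]
finger_gap: 0.0338
grasp_force: 40.5
time_s: 7.65
tcp_pos: [0.5652, 0.3075, 0.01]
orientation: [0.0, 0.08, 0.997, 0.0]
ft_force: [-0.0, -0.5, -2.1]
finger_gap: 0.0331
grasp_force: 40.6
```

```bash
for i in 1 2 3; do python3 -m pendant '[{"linear":[0,0,0.003],"angular":[0,0,0],"gripper":-1},{"linear":[0,0,0.003],"angular":[0,0,0],"gripper":-1}]' | egrep 'tcp|ft_'; done
```

```text
tcp_pos: [0.5653, 0.3075, 0.0099]
ft_force: [-1.5, -0.0, 4.3]
tcp_pos: [0.5653, 0.3075, 0.0099]
ft_force: [-3.3, -1.4, 10.9]
tcp_pos: [0.5653, 0.3075, 0.0098]
ft_force: [-5.4, -1.4, 17.5]
```

```bash
python3 -m pendant '[{"linear":[0,0,-0.007],"angular":[0,0,0],"gripper":-1},{"linear":[0,0,-0.007],"angular":[0,0,0],"gripper":0.2},{"linear":[0,0,-0.007],"angular":[0,0,0],"gripper":0.2},{"linear":[0,0,-0.007],"angular":[0,0,0],"gripper":0.2},{"linear":[0,0,-0.007],"angular":[0,0,0],"gripper":0.2}]'
python3 -m pendant '[{"linear":[0,0,-0.03],"angular":[0,0,0],"gripper":0.2},{"linear":[0,0,-0.1],"angular":[0,0,0],"gripper":0.2},{"linear":[0,0,-0.2],"angular":[0,0,0],"gripper":0.2},{"linear":[0,0,-0.3],"angular":[0,0,0],"gripper":1},{"linear":[0,0,-0.3],"angular":[0,0,0],"gripper":1}]'
python3 - <<'E'
from h import *
T(.5874,.1072,.1,196.4)
E
```

```text
time_s: 8.75
tcp_pos: [0.5651, 0.3073, 0.0089]
orientation: [-0.0, 0.08, 0.997, -0.0]
ft_force: [0.1, -0.1, 0.2]
finger_gap: 0.0514
grasp_force: 0.0
time_s: 9.25
tcp_pos: [0.5692, 0.3092, 0.1368]
orientation: [0.006, 0.08, 0.997, 0.003]
ft_force: [0.6, -0.2, 0.3]
finger_gap: 0.078
grasp_force: 0.0
lin [-0.1242, -0.4919, 0.09] ang [0.0007, 0.0021, -0.071] mm 206.0 deg 25.6
```

```bash
python3 -m pendant '[{"linear":[-0.124,-0.49,0.08],"angular":[0,0,-0.071],"gripper":1},{"linear":[-0.124,-0.49,0.08],"angular":[0,0,-0.071],"gripper":1},{"linear":[-0.124,-0.49,0.08],"angular":[0,0,-0.071],"gripper":1},{"linear":[-0.124,-0.49,0.08],"angular":[0,0,-0.071],"gripper":1},{"linear":[-0.124,-0.49,0.08],"angular":[0,0,-0.071],"gripper":1},{"linear":[-0.124,-0.49,0.08],"angular":[0,0,-0.071],"gripper":1},{"linear":[-0.124,-0.49,0.08],"angular":[0,0,-0.071],"gripper":1},{"linear":[-0.124,-0.49,0.08],"angular":[0,0,-0.071],"gripper":1},{"linear":[-0.124,-0.49,0.08],"angular":[0,0,-0.071],"gripper":1}]'
python3 - <<'E'
from h import *
T(.5874,.1072,.004,196.4)
t=camera("top");cv2.imwrite("pics/t3.png",cv2.resize(t[110:260,90:290],(800,600)))
E
```

```text
time_s: 10.15
tcp_pos: [0.5829, 0.1077, 0.0976]
orientation: [0.0, -0.144, 0.99, 0.0]
ft_force: [0.2, 0.9, -0.1]
finger_gap: 0.0851
grasp_force: 0.0
lin [-0.0102, -0.0044, 0.234] ang [0.0001, 0.0001, 0.0003] mm 94.0 deg 0.1
```

View pics/t3.png

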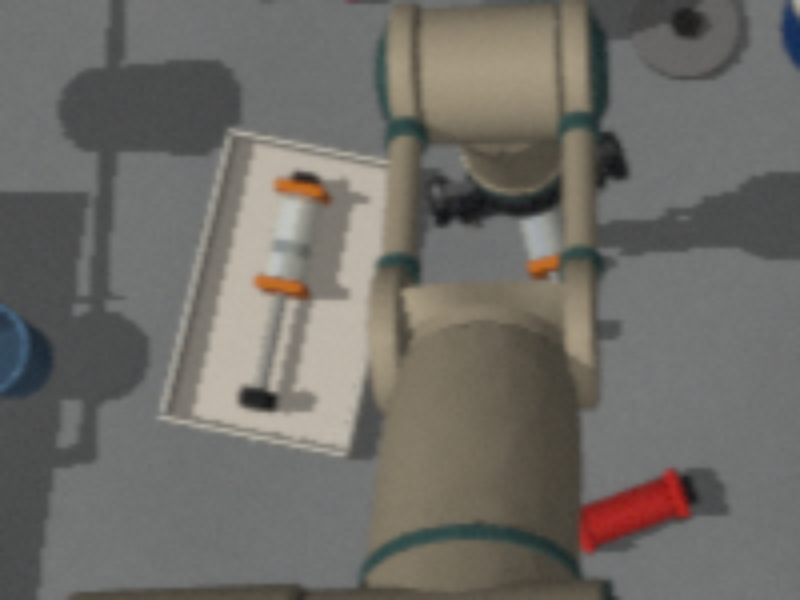

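Pump B lies flat in the tray, barrel at (290,240), with the handle still out at (258,398). The gripper is over pump A, so I descend and grip it.

```bash
python3 -m pendant '[{"linear":[-0.01,-0.003,0.1],"angular":[0,0,0],"gripper":1},{"linear":[-0.01,-0.003,0.18],"angular":[0,0,0],"gripper":1},{"linear":[-0.01,-0.003,0.22],"angular":[0,0,0],"gripper":1},{"linear":[-0.01,-0.003,0.232],"angular":[0,0,0],"gripper":1},{"linear":[-0.01,-0.003,0.232],"angular":[0,0,0],"gripper":1},{"linear":[-0.01,-0.003,0.232],"angular":[0,0,0],"gripper":-1},{"linear":[-0.01,-0.003,0.232],"angular":[0,0,0],"gripper":-1},{"linear":[-0.01,-0.003,0.232],"angular":[0,0,0],"gripper":-1},{"linear":[-0.01,-0.003,0.232],"angular":[0,0,0],"gripper":-1},{"linear":[-0.01,-0.003,0.232],"angular":[0,0,0],"gripper":-1}]' 40
python3 -m pendant '[{"linear":[0,0,-0.03],"angular":[0,0,0],"gripper":-1},{"linear":[0,0,-0.1],"angular":[0,0,0],"gripper":-1},{"linear":[0,0,-0.2],"angular":[0,0,0],"gripper":-1},{"linear":[0,0,-0.28],"angular":[0,0,0],"gripper":-1},{"linear":[0,0,-0.32],"angular":[0,0,0],"gripper":-1},{"linear":[0,0,-0.32],"angular":[0,0,0],"gripper":-1}]'
python3 - <<'E'
from h import *
T(.5755,-.328,.13,182)
E
```

```text
time_s: 11.2
tcp_pos: [0.5877, 0.1063, 0.0056]
orientation: [0.001, -0.142, 0.99, 0.0]
ft_force: [-1.0, 0.6, 5.4]
finger_gap: 0.0334
grasp_force: 41.0
time_s: 11.8
tcp_pos: [0.5888, 0.1059, 0.1357]
orientation: [0.003, -0.143, 0.99, -0.0]
ft_force: [0.3, -0.1, -1.6]
finger_gap: 0.0335
grasp_force: 40.3
lin [0.3382, -1.0313, 0.0139] ang [-0.0001, 0.001, 0.04] mm 434.0 deg 14.4
```

```bash
python3 -m pendant '[{"linear":[0.013,-0.04,0],"angular":[0,0,0.002],"gripper":-1},{"linear":[0.04,-0.12,0],"angular":[0,0,0.005],"gripper":-1},{"linear":[0.075,-0.23,0],"angular":[0,0,0.009],"gripper":-1},{"linear":[0.115,-0.35,0],"angular":[0,0,0.014],"gripper":-1},{"linear":[0.154,-0.47,0],"angular":[0,0,0.018],"gripper":-1},{"linear":[0.193,-0.59,0],"angular":[0,0,0.023],"gripper":-1},{"linear":[0.233,-0.71,0],"angular":[0,0,0.028],"gripper":-1},{"linear":[0.272,-0.83,0],"angular":[0,0,0.033],"gripper":-1},{"linear":[0.308,-0.94,0],"angular":[0,0,0.037],"gripper":-1},{"linear":[0.328,-1,0],"angular":[0,0,0.04],"gripper":-1}]'
python3 -m pendant '[{"linear":[0,0,0],"angular":[0,0,0],"gripper":-1},{"linear":[0,0,0],"angular":[0,0,0],"gripper":-1},{"linear":[0,0,0],"angular":[0,0,0],"gripper":-1}]'
python3 - <<'E'
from h import *
T(.5755,-.328,.08,182)
E
```

```text
time_s: 12.8
tcp_pos: [0.5716, -0.3199, 0.1299]
orientation: [-0.002, -0.015, 1.0, -0.0]
ft_force: [0.2, 0.6, -2.0]
finger_gap: 0.0337
grasp_force: 40.4
time_s: 13.1
tcp_pos: [0.5729, -0.3137, 0.1311]
orientation: [-0.001, -0.017, 1.0, 0.001]
ft_force: [-1.0, 0.2, -1.8]
finger_gap: 0.0335
grasp_force: 40.5
lin [-0.0055, -0.0362, 0.1276] ang [0.0004, -0.0004, -0.0] mm 53.0 deg 0.2
```

```bash
python3 -m pendant '[{"linear":[-0.005,-0.036,0.06],"angular":[0,0,0],"gripper":-1},{"linear":[-0.005,-0.036,0.12],"angular":[0,0,0],"gripper":-1},{"linear":[-0.005,-0.036,0.128],"angular":[0,0,0],"gripper":-1},{"linear":[-0.005,-0.036,0.128],"angular":[0,0,0],"gripper":-1},{"linear":[-0.005,-0.036,0.128],"angular":[0,0,0],"gripper":-1}]'
python3 - <<'E'
from h import *
T(.5755,-.328,.08,182)
s=camera("side");t=camera("top");cv2.imwrite("pics/t4.png",np.hstack([cv2.resize(s[220:310,230:340],(440,400)),cv2.resize(t[125:235,295:405],(360,400))]))
for c,im in(("side",s),("top",t)):
    h=cv2.cvtColor(im,cv2.COLOR_BGR2HSV);m=cv2.inRange(h,(8,150,100),(22,255,255))
    n,l,st,ce=cv2.connectedComponentsWithStats(m)
    for k in range(1,n):
        if st[k,4]>5: print(c,ce[k].round(1),st[k].tolist(),at(c,*ce[k],.095)[:2].round(4))
    for d in(-.04,.04): print("exp",c,proj(c,[.5755+d,-.328+.035*d,.095]).round(1))
E
```

```text
time_s: 13.6
tcp_pos: [0.5773, -0.3286, 0.0824]
orientation: [0.001, -0.018, 1.0, -0.0]
ft_force: [-0.4, -0.2, -2.1]
finger_gap: 0.0335
grasp_force: 40.4
lin [0.0045, 0.0017, 0.006] ang [-0.0001, 0.0002, 0.0002] mm 3.0 deg 0.1
side [ 55.8 146.6] [32, 131, 50, 48, 943] [-0.3417  0.3519]
side [275.6 159.1] [275, 157, 2, 5, 8] [0.5937 0.2177]
side [ 60.1 177.9] [55, 175, 9, 7, 20] [-0.246   0.1274]
side [ 60.4 185.5] [56, 181, 10, 10, 34] [-0.2285  0.0799]
side [300.  261.9] [298, 254, 5, 17, 50] [ 0.6192 -0.3273]
side [272.9 264.2] [271, 256, 4, 17, 47] [ 0.5367 -0.3321]
exp side [272.4 263.5]
exp side [298.7 261.8]
top [358.3 152.3] [357, 151, 4, 4, 7] [ 0.6215 -0.3123]
top [164.8 156.6] [159, 155, 12, 5, 35] [0.5917 0.2888]
top [159.8 181. ] [154, 179, 12, 5, 37] [0.5147 0.2999]
exp top [364.  179.6]
exp top [362.9 154.3]
```

View pics/t4.png

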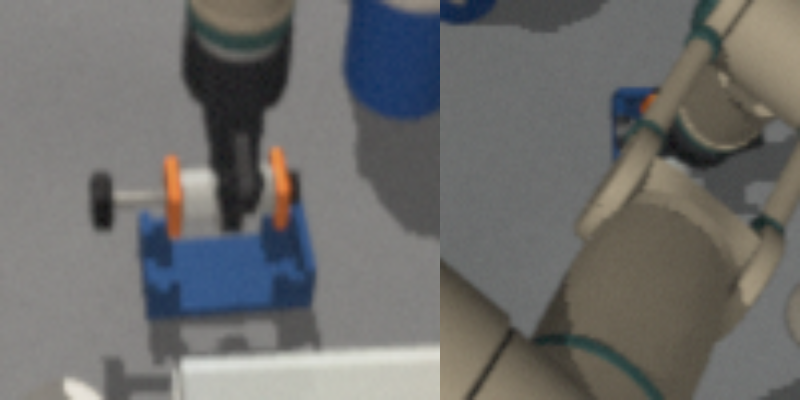

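The side view shows pump A above the cradle with its collars (172,195) and (282,190) between the end walls and its handle outside at (100,200). This agrees with the expected position to about 2 mm, so I lower it in stages.

```bash
python3 -m pendant '[{"linear":[0.005,0,0.03],"angular":[0,0,0],"gripper":-1},{"linear":[0.005,0,0.06],"angular":[0,0,0],"gripper":-1},{"linear":[0.005,0,0.085],"angular":[0,0,0],"gripper":-1},{"linear":[0.005,0,0.1],"angular":[0,0,0],"gripper":-1},{"linear":[0.005,0,0.1],"angular":[0,0,0],"gripper":-1}]'
python3 -m pendant '[{"linear":[0,0,0.015],"angular":[0,0,0],"gripper":-1},{"linear":[0,0,0.03],"angular":[0,0,0],"gripper":-1},{"linear":[0,0,0.03],"angular":[0,0,0],"gripper":-1}]'
```

```text
time_s: 14.2
tcp_pos: [0.5736, -0.3285, 0.0395]
orientation: [-0.001, -0.017, 1.0, 0.001]
ft_force: [0.1, 0.1, -1.8]
finger_gap: 0.0336
grasp_force: 40.6
time_s: 14.5
tcp_pos: [0.5741, -0.3288, 0.0283]
orientation: [-0.001, -0.017, 1.0, 0.001]
ft_force: [-0.4, 0.3, -2.2]
finger_gap: 0.0332
grasp_force: 40.6
```

```bash
python3 -m pendant '[{"linear":[0,0,0.012],"angular":[0,0,0],"gripper":-1},{"linear":[0,0,0.022],"angular":[0,0,0],"gripper":-1},{"linear":[0,0,0.025],"angular":[0,0,0],"gripper":-1},{"linear":[0,0,0.025],"angular":[0,0,0],"gripper":-1}]'| egrep 'tcp|ft_'
for i in 1 2; do python3 -m pendant '[{"linear":[0,0,0.003],"angular":[0,0,0],"gripper":-1},{"linear":[0,0,0.003],"angular":[0,0,0],"gripper":-1}]' | egrep 'tcp|ft_'; done
```

```text
tcp_pos: [0.5744, -0.329, 0.019]
ft_force: [0.4, 1.0, -2.5]
tcp_pos: [0.5746, -0.3292, 0.0181]
ft_force: [-0.2, 0.5, -2.1]
tcp_pos: [0.5745, -0.3291, 0.0168]
ft_force: [0.0, -0.1, -2.0]
```

```bash
for i in 1 2; do python3 -m pendant '[{"linear":[0,0,0.003],"angular":[0,0,0],"gripper":-1},{"linear":[0,0,0.003],"angular":[0,0,0],"gripper":-1}]' | egrep 'tcp|ft_'; done
```

```text
tcp_pos: [0.5747, -0.3292, 0.0157]
ft_force: [0.0, -0.1, -2.7]
tcp_pos: [0.5746, -0.3292, 0.0156]
ft_force: [-1.1, 0.9, 3.6]
```

```bash
python3 -m pendant '[{"linear":[0,0,-0.002],"angular":[0,0,0],"gripper":0.2},{"linear":[0,0,-0.002],"angular":[0,0,0],"gripper":0.2},{"linear":[0,0,-0.002],"angular":[0,0,0],"gripper":0.2},{"linear":[0,0,-0.002],"angular":[0,0,0],"gripper":0.2},{"linear":[0,0,-0.03],"angular":[0,0,0],"gripper":0.2},{"linear":[0,0,-0.1],"angular":[0,0,0],"gripper":0.2},{"linear":[0,0,-0.2],"angular":[0,0,0],"gripper":0.2},{"linear":[0,0,-0.3],"angular":[0,0,0],"gripper":0.2},{"linear":[0.23,0,-0.3],"angular":[0,0,0],"gripper":0.2},{"linear":[0.23,0,-0.3],"angular":[0,0,0],"gripper":0.2}]'
python3 - <<'E'
from h import *
T(.482,-.3325,.1,182)
s=camera("side");t=camera("top");cv2.imwrite("pics/t5.png",np.hstack([cv2.resize(s[220:310,230:340],(440,400)),cv2.resize(t[125:235,295:405],(360,400))]))
for c,im in(("side",s),("top",t)):
    h=cv2.cvtColor(im,cv2.COLOR_BGR2HSV);m=cv2.inRange(h,(8,150,100),(22,255,255))
    n,l,st,ce=cv2.connectedComponentsWithStats(m)
    for k in range(1,n):
        if st[k,4]>5 and ce[k][0]>260: print(c,ce[k].round(1),st[k].tolist(),at(c,*ce[k],.04)[:2].round(4))
E
```

```text
time_s: 16.7
tcp_pos: [0.4827, -0.3332, 0.1371]
orientation: [0.002, -0.018, 1.0, -0.002]
ft_force: [-0.4, -0.5, 0.2]
finger_gap: 0.0511
grasp_force: 0.0
lin [0.0021, 0.002, 0.0927] ang [-0.0006, 0.0005, 0.0002] mm 37.0 deg 0.3
side [275.4 161.9] [275, 159, 2, 8, 13] [0.5998 0.2757]
side [297.5 275.4] [295, 268, 6, 17, 43] [ 0.6147 -0.3346]
side [271.4 276.3] [270, 270, 4, 13, 36] [ 0.5338 -0.3343]
top [358.8 158. ] [352, 157, 14, 4, 36] [ 0.6154 -0.3264]
top [360.6 182.8] [353, 181, 15, 4, 42] [ 0.5345 -0.3318]
```

View pics/t5.png

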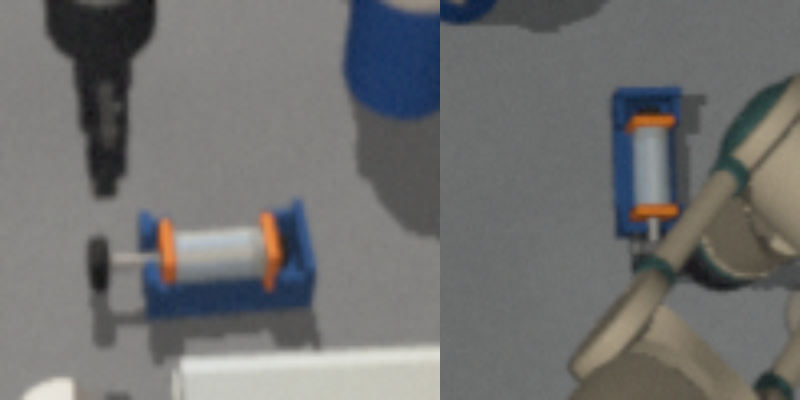

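Pump A is seated in the cradle. The rod is in the slot and the handle, still in, is at side crop (98,262). The gripper is straight above the handle, so I take it.

```bash
python3 -m pendant '[{"linear":[0.002,0.001,0.1],"angular":[0,0,0],"gripper":0.2},{"linear":[0.002,0.001,0.2],"angular":[0,0,0],"gripper":0.2},{"linear":[0.002,0.001,0.27],"angular":[0,0,0],"gripper":0.2},{"linear":[0.002,0.001,0.302],"angular":[0,0,0],"gripper":0.2},{"linear":[0.002,0.001,0.302],"angular":[0,0,0],"gripper":0.2},{"linear":[0.002,0.001,0.302],"angular":[0,0,0],"gripper":-1},{"linear":[0.002,0.001,0.302],"angular":[0,0,0],"gripper":-1},{"linear":[0.002,0.001,0.302],"angular":[0,0,0],"gripper":-1},{"linear":[0.002,0.001,0.302],"angular":[0,0,0],"gripper":-1}]' 40
```

```text
time_s: 17.7
tcp_pos: [0.4831, -0.3329, 0.0153]
orientation: [0.002, -0.017, 1.0, -0.001]
ft_force: [0.9, 0.5, 4.5]
finger_gap: 0.0254
grasp_force: 43.5
```

```bash
python3 -m pendant '[{"linear":[0.01,0,0],"angular":[0,0,0],"gripper":-1},{"linear":[0.03,0,0],"angular":[0,0,0],"gripper":-1},{"linear":[0.05,0,0],"angular":[0,0,0],"gripper":-1},{"linear":[0.07,0,0],"angular":[0,0,0],"gripper":-1},{"linear":[0.085,0,0],"angular":[0,0,0],"gripper":-1},{"linear":[0.095,0,0],"angular":[0,0,0],"gripper":-1},{"linear":[0.095,0,0],"angular":[0,0,0],"gripper":-1}]'
for i in 1 2 3; do python3 -m pendant '[{"linear":[0.005,0,0],"angular":[0,0,0],"gripper":-1},{"linear":[0.005,0,0],"angular":[0,0,0],"gripper":-1}]' | egrep 'tcp|ft_'; done
```

```text
time_s: 18.4
tcp_pos: [0.4437, -0.3342, 0.0146]
orientation: [0.001, -0.017, 1.0, -0.001]
ft_force: [0.1, -0.9, 4.7]
finger_gap: 0.0253
grasp_force: 43.7
tcp_pos: [0.4426, -0.3343, 0.0145]
ft_force: [1.7, -0.7, 5.6]
tcp_pos: [0.4407, -0.3342, 0.0142]
ft_force: [4.8, -1.0, 4.3]
tcp_pos: [0.4381, -0.3339, 0.0139]
ft_force: [4.2, -0.5, 4.3]
```

```bash
for i in 1 2 3; do python3 -m pendant '[{"linear":[0.005,0,0],"angular":[0,0,0],"gripper":-1},{"linear":[0.005,0,0],"angular":[0,0,0],"gripper":-1}]' | egrep 'tcp|ft_'; done
```

```text
tcp_pos: [0.4379, -0.3341, 0.014]
ft_force: [9.8, 0.7, 3.8]
tcp_pos: [0.4379, -0.3342, 0.014]
ft_force: [15.1, 2.9, 1.2]
tcp_pos: [0.4378, -0.3343, 0.0141]
ft_force: [21.3, 3.9, -1.4]
```

The pull stopped dead at 45 mm with the force climbing, so the handle is at its stop. I'll relax the command, release and lift away.

```bash
python3 -m pendant '[{"linear":[-0.006,0,0],"angular":[0,0,0],"gripper":-1},{"linear":[-0.01,0,0],"angular":[0,0,0],"gripper":-1},{"linear":[-0.01,0,0],"angular":[0,0,0],"gripper":0.2},{"linear":[-0.01,0,0],"angular":[0,0,0],"gripper":0.2},{"linear":[-0.01,0,0],"angular":[0,0,0],"gripper":0.2},{"linear":[-0.01,0,0],"angular":[0,0,0],"gripper":0.2},{"linear":[-0.01,0,-0.03],"angular":[0,0,0],"gripper":0.2},{"linear":[-0.01,0,-0.12],"angular":[0,0,0],"gripper":0.2},{"linear":[-0.01,0,-0.24],"angular":[0,0,0],"gripper":0.2},{"linear":[-0.01,0,-0.35],"angular":[0,0,0],"gripper":0.2}]'
python3 -m pendant '[{"linear":[0.1,0.2,-0.2],"angular":[0,0,0],"gripper":0.2},{"linear":[0.1,0.4,-0.2],"angular":[0,0,0],"gripper":0.2},{"linear":[0.1,0.5,-0.2],"angular":[0,0,0],"gripper":0.2},{"linear":[0.1,0.5,-0.2],"angular":[0,0,0],"gripper":0.2},{"linear":[0.1,0.5,-0.2],"angular":[0,0,0],"gripper":0.2},{"linear":[0.1,0.5,-0.2],"angular":[0,0,0],"gripper":0.2},{"linear":[0.1,0.5,-0.2],"angular":[0,0,0],"gripper":0.2}]'
python3 - <<'E'
from h import *
s=camera("side");t=camera("top");cv2.imwrite("pics/t6.png",np.hstack([cv2.resize(s[130:350,180:370],(400,463)),cv2.resize(t[80:280,80:450],(400,463))]))
for c,im in(("side",s),("top",t)):
    h=cv2.cvtColor(im,cv2.COLOR_BGR2HSV);m=cv2.inRange(h,(8,150,100),(22,255,255))
    n,l,st,ce=cv2.connectedComponentsWithStats(m)
    for k in range(1,n):
        if st[k,4]>12: print(c,ce[k].round(1),at(c,*ce[k],.043)[:2].round(4))
    m=cv2.inRange(h,(0,0,0),(180,255,60)); u,v=proj(c,[.44,-.334,.03]).astype(int)
    k=np.zeros_like(m);k[v-15:v+15,u-15:u+15]=1
    n,l,st,ce=cv2.connectedComponentsWithStats(m*k)
    for k in range(1,n):
        if st[k,4]>12: print("blk",c,ce[k].round(1),st[k,4],at(c,*ce[k],.035)[:2].round(4))
E
```

```text
time_s: 20.6
tcp_pos: [0.4354, -0.3334, 0.156]
orientation: [-0.0, -0.017, 1.0, 0.0]
ft_force: [0.4, -0.3, 1.2]
finger_gap: 0.0508
grasp_force: 0.0
time_s: 21.3
tcp_pos: [0.3889, -0.1351, 0.2346]
orientation: [0.001, -0.018, 1.0, -0.001]
ft_force: [-0.1, -0.2, 0.3]
finger_gap: 0.0513
grasp_force: 0.0
side [ 55.9 149.9] [-0.3779  0.407 ]
side [275.5 161.2] [0.6002 0.2768]
side [295.9 276.1] [ 0.6088 -0.3393]
side [269.6 275.6] [ 0.5282 -0.3338]
blk side [240.  281.1] 37 [ 0.4364 -0.3439]
top [164.9 156.6] [0.6027 0.2987]
top [359.6 159.2] [ 0.6109 -0.3284]
top [160.  181.1] [0.5227 0.3103]
top [360.4 184.1] [ 0.5298 -0.3303]
blk top [361.6 217.8] 39 [ 0.4223 -0.3353]
```

View pics/t6.png

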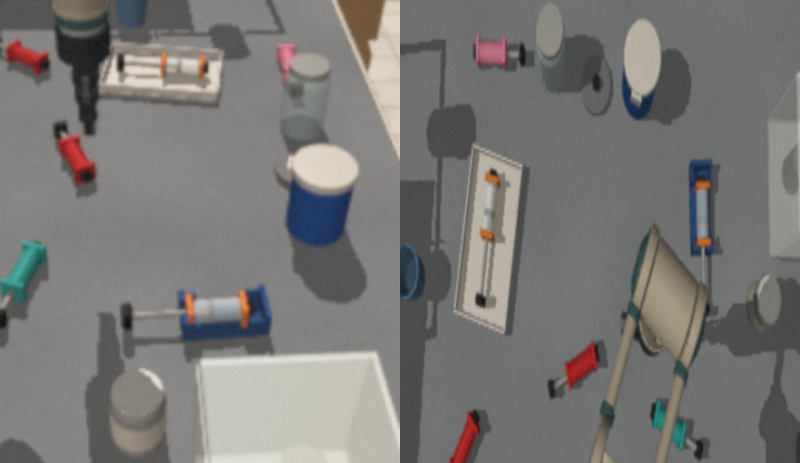

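The handle is drawn out with about 80 mm of rod showing, side (125,315), and pump A is still in the cradle. Pump B is in the tray with its handle out, the bystanders are where they were, and the arm is clear.

```bash
python3 -c "
from workcell import order
print(order.hand_in())"
```

```text
the job is handed in; nothing more can be done
None
```

I handed the job in at about 21 s on the robot's clock: the handle-out pump lies in the white tray with its handle still out, the other lies in the blue cradle with its handle drawn to the stop, everything is released and the bystanders weren't touched; no verdict came back.

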